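Seat the cell block and feel the gap with a gauge blade

ROBOT

A 7-joint arm with a two-finger parallel gripper is mounted at the origin on a cart in front of the work surface, level with it; the furniture and walls round the work are solid. World frame = base frame: x ahead of the robot, y to its left, z up, the work surface at z = 0. Lengths are in m, angles in rad, forces in N, time in s.
With the tool pointing down it reaches from about 0.4 to 0.875 m from the base axis. Payload 4.4 kg.
Tool frame: the origin (TCP) lies on the centre line of the jaws, within the pads' length; the fingertips stand 11 mm ahead of it and the grasp point (between the pads) lies 8 mm behind it; z points along the fingers, x is the direction in which the jaws open and shut, and the axes are right-handed (so a half turn about z gives the same grasp; the last joint's range is limited). The gripper opens to 85 mm and grips with 20 to 120 N. Pads are 22 mm wide; open, the fingers measure 114 mm over their backs; the gripper's body (76 mm by 85 mm) begins 54 mm behind the grasp point. The pads swing forward as they close: fully open they stand 13 mm farther back than shut.
Start: joints at [1.062, 0.628, 0.038, 1.517, -0.027, 0.996, -0.02], TCP at [0.279, -0.587, 0.242] pointing down, gripper open.
Joint ranges: [-3.06, 3.06], [-0.37, 2.12], [-1.25, 1.32], [0.18, 2.47], [-1.1, 4.24], [0.23, 1.98], [-2.94, 2.94]. Speed limits (rad/s): [2.57, 2.57, 3.14, 3.14, 3.14, 3.14, 3.14].

INTERFACE

Orientations are given as a rotation vector (axis times angle).
In Python, from plant import robot, solve_ik, vision, models gives the robot as it stands. Calls block until the motion is done:
- robot.movep(position, orientation): joint-space move of the TCP to a pose.
- robot.line_to(position, rot=None, velocity=0.15): straight line of the TCP; rot=None keeps the orientation; velocity is the mean speed in m/s.
- robot.move_joints(angles): joint-space move.
- robot.grip(opening, force=None): opening from 0.0 (shut) to 1.0 (fully open); force is the grip in N (None keeps the last); returns when the fingers have stopped.
- robot.pause(seconds).
- solve_ik(position, orientation): joint angles nearest the present ones, or None.
- robot.read_state(): the state.
- vision.camera(name): name is "scene" or "top" or "wrist"; returns (picture, depth): 384x512x3 uint8, red, green, blue; 384x512 float32, m along the optical axis (not along the pixel's ray), 0 where there is no reading.
- vision.calibration(name): a dict with "intrinsics" (3x3 intrinsics, pixels), "position" and "rotation" of the camera in the world; the wrist camera has in their place "hand_eye" (4x4, takes a point from camera to tool coordinates, whose origin is the TCP and whose axes are the tool frame's). Camera axes: x right, y up, looking along -z (the intrinsics and any distortion apply to the point x, -y, -z); pixel columns grow to the right and rows downward; lengths in m; the calibration is good to about 2 mm. A picture is of the moment at which its call begins: read the wrist's pose just before it. calibration takes no time and is no camera call.
A pose or a line that the arm cannot do raises robot.Unreachable and nothing moves.
- robot.finish_job(): hands the job in, once; it reports no verdict.
Trained networks look in the newest picture that a camera, given by its name, has taken for a name from the list of things; names that differ only in an ending like _2 or _b are one class to them, and where a whole thing is asked for, a point or a joint stands for the part that bears it (a point fixed in the world has none). Each returns a list of dicts, best first, with "p" (0 to 1); they miss things now and then, are a little off and sometimes report something else, mostly with a low value. They report only what shows in the picture. A call takes as long as a camera call. They do not tell look-alikes from the thing itself.
- models.spot_in(target, camera): "position" ([x, y, z] in m, in world coordinates, good to about 4 mm: the middle of the surface that is visible of it).
- models.place_of(target, camera): "position" ([x, y, z] in m, in world coordinates, good to about 4 mm: a listed point, or the origin of a listed thing).
The state is a dict: "clock": time; "joints": joint angles; "joint_vel": joint speeds; "joint_torque": joint torques, N m; "eef_pos": TCP position; "tool_rot": TCP orientation; "contact_force": force on the tool from outside, world axes, zero at the start; "wrist_torque": the same for the moment, N m; "finger_gap": opening from 0.0 (shut) to 1.0 (fully open).
Only numpy, scipy, OpenCV 4.12 (cv2) and the standard library are available. Lean on these libraries where they do the work, as an engineer would, in place of code of your own. Each camera call takes 0.05 s, during which the arm holds its last target.

TASK

Seat the upright metal cell block fully down in the cradle of the gap fixture and let go of it, then take the gauge blade by its handle out of its stand and slide it, upright, down between the block and the sloping sprung plate until it drags snugly: the plate gives by one to two millimetres, and the blade is neither loose nor driven right down. Finish while still holding the gauge still at that depth (do not let go: I will lock the plate meanwhile), and leave the other things on the bench where they are.

Things in the scene. Friction and masses are not known exactly. Their poses are not given: they have to be found in the camera images.
- block_center (a point): Cell block: plain bare-metal upright block, 36 (x) x 50 (y) x 78 mm tall, 0.3 kg, loose, on the bench left or right of the fixture. Point: its centre, 39 mm above its underside. Grasp it across the 50 mm, in its upper half. A half turn about z is alike. Seated, its centre is at x 27, y 0, z 51 mm in the fixture's frame and its underside is flat on the cradle floor.
- fixture: Gap fixture, fixed to the bench: grey base plate 146 (x) x 88 (y) x 12 mm, cradle towards +x, sprung plate towards -x (the robot's side). Origin: centre of the base's underside, on the bench. The gauge goes in the gap between the seated block's -x face (x = 10 mm when it is back against the cradle's wall; block top at z = 90 mm) and the sprung plate.
- cradle_seat (a point): Centre of the cradle's floor, at x 27, y 0, z 12 mm in the fixture's frame. The pocket is 38 mm along x (1 mm play each side of the block) by 53 along y (1.5 mm play each side). Heights above the floor: back wall (+x) 50 mm and a flared lip to 58; side cheeks 12 and flared to 19; front lip 8. The block goes straight down into it, its x along the fixture's x.
- plate_top (a point): Middle of the upper edge of the sprung plate's working face, at rest at x -4.8, y 0, z 86 mm in the fixture's frame. Bare steel plate 56 mm wide (y); its face slopes so that the gap narrows downward, 0.2 mm for each mm; its lower end is at x 8, z 22 mm. With the block seated the gap is about 15 mm wide at the plate's top and 2 mm at its lower end.
- sprung_plate (a joint): How far the plate is pushed back (fixture's -x), m: 0 at rest, 0.006 at its stop. Its spring presses 6 N at 0 and 3 N more per mm. It starts to give with the blade's tip about 37 mm above the bench (higher if the block stands forward in its play), then 0.2 mm per mm of depth. Pushing the blade down takes roughly 5 N as it starts to give and 8 to 13 N at 1.5 mm.
- gauge_grip (a point): Gauge: black plastic handle 14 (x) x 32 (y) x 46 mm tall with a thin steel blade 5 (x) x 20 (y) x 78 mm down from the middle of its underside; 80 g, loose, upright in its stand. Point: the handle's centre, 101 mm above the blade's tip. Grasp from above, across 14 or 32 mm. In use its x lies along the fixture's x, either way round. The blade bends at the handle about y, 0.8 N m per rad.
- gauge_tip (a point): Middle of the lower end of the gauge's blade.
- gauge_stand: Gauge stand, fixed to the bench left or right of the fixture: grey foot 70 x 76 x 8 mm, slotted post with its top 90 mm above the bench; origin: centre of its underside. The blade hangs in the slot (8 x 26 mm) and the handle rests on the post; lift it straight up by more than 80 mm to clear it.
- beaker: Bystander: plastic beaker, 64 mm wide, 76 mm tall; origin at its underside.
- bottle_3: Bystander: small dark bottle, 46 mm wide, 88 mm tall; origin at its underside.
- tape: Bystander: roll of tape lying flat, 70 mm wide, 13 mm tall; origin at its underside.
- timer: Bystander: bench timer lying flat, 75 x 75 x 17 mm; origin at its underside.
Things that resemble listed ones, but are neither listed nor needed, are in the scene too. There is more than one size of the part that bears gauge_grip; the job needs the smaller. There is more than one size of the part that bears block_center; the job needs the smaller.

How it is judged:
By the outcome, as a careful person would: the job done as asked, in the order asked, and still so for the second after the job is handed in, while the arm keeps its last pose, push and grip.
It also fails if it takes over 72 s, if anything falls off the work surface, if the arm or the gripper's body presses on something with over 40 N, if the wrist force passes 120 N, or if a joint passes its speed limit or range.

## Working session

There is one attempt and no reset: what is moved stays moved. The work goes in short steps, each a Python script; the robot and the scene stay as the last script left them, time stands still between calls to the robot, and variables do not carry over. Pictures are saved under pics/ and viewed, and the job is handed in when it is done.

```bash
ls; mkdir -p pics
python3 - <<'E'
from plant import robot, solve_ik, vision, models
import cv2
for n in ("scene","top"):
    im,d=vision.camera(n); cv2.imwrite(f"pics/{n}0.png",im[:,:,::-1])
    c=vision.calibration(n); print(n,c)
    for t in ["block_center","fixture","gauge_grip","gauge_stand","cradle_seat","plate_top","gauge_tip"]:
        print(t,[(round(r["p"],2),[round(float(v),3) for v in r["position"]]) for r in models.place_of(t,n)])
s=robot.read_state();print(s)
E
```

```text
pics
scene {'intrinsics': array([[380.32993181,   0.        , 257.94613958],
       [  0.        , 380.32993181, 187.79556397],
       [  0.        ,   0.        ,   1.        ]]), 'position': array([0.15585559, 0.65541052, 0.63738608]), 'rotation': array([ 0.35282177, -1.27603637, -2.2735103 ])}
block_center [(0.91, [0.578, -0.193, 0.058]), (0.69, [0.464, -0.244, 0.042])]
fixture [(0.96, [0.521, -0.033, 0.003])]
gauge_grip [(0.63, [0.417, 0.108, 0.144]), (0.6, [0.446, 0.219, 0.112])]
gauge_stand [(0.62, [0.44, 0.216, 0.001])]
cradle_seat [(0.8, [0.55, -0.03, 0.012])]
plate_top [(0.56, [0.52, -0.032, 0.086])]
gauge_tip [(0.98, [0.414, 0.107, 0.0])]
top {'intrinsics': array([[457.89676399,   0.        , 259.68820868],
       [  0.        , 457.89676399, 194.95520149],
       [  0.        ,   0.        ,   1.        ]]), 'position': array([ 0.51689099, -0.06538161,  1.34491148]), 'rotation': array([ 0.06238998, -0.0504993 , -1.55162764])}
block_center [(0.9, [0.579, -0.195, 0.057]), (0.6, [0.466, -0.247, 0.04])]
fixture [(0.76, [0.518, -0.032, -0.002])]
gauge_grip [(0.77, [0.42, 0.112,
[... 211 characters left out ...]
])]
{'clock': 0.8, 'joints': array([ 1.0621995 ,  0.62836956,  0.03853706,  1.5174227 , -0.0269938 ,
        0.99629655, -0.02001226]), 'joint_vel': array([ 0.00072155, -0.00116492,  0.00052741,  0.00021844, -0.00072528,
       -0.00064284, -0.00094397]), 'joint_torque': array([ 3.37287565e-05, -5.63206100e+01,  1.22584675e+00, -1.93777299e+01,
        1.10925792e-02,  1.59439831e-03,  8.92744737e-06]), 'eef_pos': array([ 0.27850958, -0.58731579,  0.24232657]), 'tool_rot': array([ 2.65497786e+00, -1.67948739e+00,  3.95052303e-05]), 'contact_force': array([-0.00579697, -0.55263987,  0.64596686]), 'wrist_torque': array([-0.04009393,  0.01634558,  0.01603734]), 'finger_gap': 1.0017267132228898}
```

View pics/scene0.png

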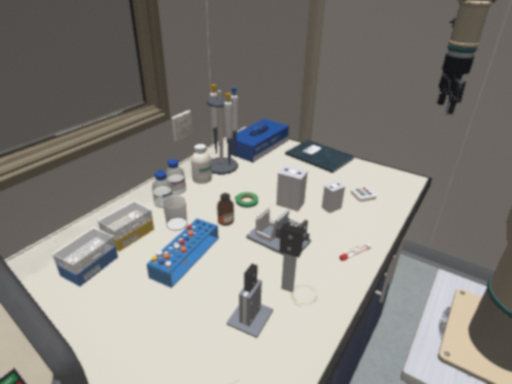

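View pics/top0.png

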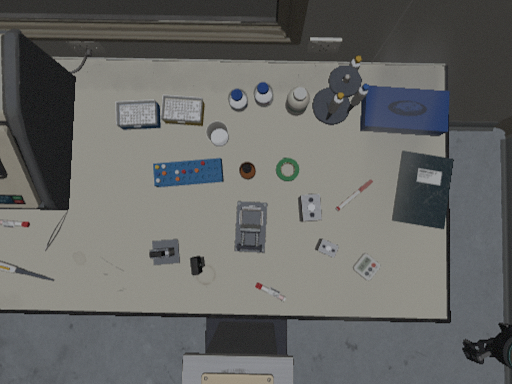

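Block candidates: big at scene (291,188) / top (311,207), and small at scene (333,197) / top (327,247), which I choose. Gauge candidates: tall free-standing one at scene (291,255) / top (197,265), and the one in the stand at scene (250,290) / top (163,251), which I choose. Next I'll crop close and measure with depth.

```bash
cat > h.py <<'E'
import numpy as np, cv2
from scipy.spatial.transform import Rotation as R
from plant import robot, solve_ik, vision, models
def cloud(n, im_d=None):
    if n=="wrist":
        s=robot.read_state(); T=np.eye(4); T[:3,:3]=R.from_rotvec(s["tool_rot"]).as_matrix(); T[:3,3]=s["eef_pos"]
    im,d=vision.camera(n); c=vision.calibration(n)
    K=c["intrinsics"]; v,u=np.mgrid[0:384,0:512]
    P=np.stack([(u-K[0,2])/K[0,0]*d,-(v-K[1,2])/K[1,1]*d,-d],-1)
    if n=="wrist":
        M=T@c["hand_eye"]; P=P@M[:3,:3].T+M[:3,3]
    else:
        P=P@R.from_rotvec(c["rotation"]).as_matrix().T+c["position"]
    P[d==0]=np.nan
    return im,d,P
def rect(P,lo,hi,cx,cy,r):
    m=(P[...,2]>lo)&(P[...,2]<hi)&(np.hypot(P[...,0]-cx,P[...,1]-cy)<r)
    q=P[m]
    if len(q)<5: return None
    b=cv2.minAreaRect((q[:,:2]*1000).astype(np.float32))
    return len(q),np.round(np.median(q,0),4),[np.round(x,1) for x in (b[0],b[1],b[2])] if 0 else b, np.round(np.percentile(q[:,2],[5,50,95]),4)
def down(a):  # tool pointing down, tool x (jaw axis) at world angle a
    x=np.array([np.cos(a),np.sin(a),0]);z=np.array([0,0,-1.]);y=np.cross(z,x)
    return R.from_matrix(np.stack([x,y,z],1)).as_rotvec()
E
python3 - <<'E'
from h import *
c=vision.calibration("wrist"); print(c)
for n in("scene","top"):
    im,d,P=cloud(n); np.savez(f"{n}0.npz",im=im,d=d,P=P)
    print(n)
    print("big",rect(P,.05,.2,.578,-.193,.05)); print("small",rect(P,.05,.2,.465,-.246,.05))
    print("gs",rect(P,.1,.2,.445,.218,.05)); print("gb",rect(P,.1,.2,.418,.11,.05))
    print("stand foot",rect(P,.004,.015,.44,.216,.06)); print("fix",rect(P,.006,.2,.52,-.03,.1))
im=np.load("scene0.npz")["im"]
a=cv2.resize(im[160:220,250:380],(780,360),interpolation=cv2.INTER_CUBIC)
b=cv2.resize(im[210:340,200:340],(260,240),interpolation=cv2.INTER_CUBIC)
o=np.zeros((600,780,3),np.uint8);o[:360]=a;o[360:,:260]=b
t=np.load("top0.npz")["im"]; o[360:,260:]=cv2.resize(t[190:280,140:340],(520,240),interpolation=cv2.INTER_CUBIC)
cv2.imwrite("pics/crop0.png",o[:,:,::-1])
E
```

```text
{'intrinsics': array([[294.95751797,   0.        , 252.79201037],
       [  0.        , 294.95751797, 197.76858131],
       [  0.        ,   0.        ,   1.        ]]), 'hand_eye': array([[ 9.99999563e-01, -3.59484278e-04, -8.62913108e-04,
        -3.99968355e-04],
       [-6.00742733e-04, -9.54381219e-01, -2.98590234e-01,
        -7.62291247e-02],
       [-7.16209570e-04,  2.98590621e-01, -9.54381018e-01,
        -1.31380848e-01],
       [ 0.00000000e+00,  0.00000000e+00,  0.00000000e+00,
         1.00000000e+00]])}
scene
big (780, array([ 0.57  , -0.1692,  0.0947]), ((576.9724731445312, -188.3454132080078), (72.96725463867188, 56.40284729003906), 5.289649963378906), array([0.0544, 0.0947, 0.115 ]))
small (292, array([ 0.4632, -0.2308,  0.0738]), ((467.4435729980469, -242.542724609375), (53.572566986083984, 38.570255279541016), 68.5823974609375), array([0.0527, 0.0738, 0.0807]))
gs (280, array([0.44  , 0.2271, 0.1262]), ((443.9333190917969, 219.3422393798828), (14.87084674835205, 33.774620056152344), 3.222118854522705), array([0.1029, 0.1262, 0.1379]))
gb (708, array([0.4157, 0.117
[... 906 characters left out ...]
0.2141, 0.1355]), ((444.84979248046875, 216.68002319335938), (13.937507629394531, 31.918376922607422), 4.940512180328369), array([0.1083, 0.1355, 0.1401]))
gb (194, array([0.4201, 0.1036, 0.1716]), ((419.19097900390625, 107.18256378173828), (44.96806716918945, 20.09180450439453), 7.815248012542725), array([0.1199, 0.1716, 0.1763]))
stand foot (428, array([0.4512, 0.2121, 0.0074]), ((444.2777404785156, 210.39901733398438), (107.11968994140625, 102.7766342163086), 69.49715423583984), array([0.0043, 0.0074, 0.0118]))
fix (1502, array([ 0.5216, -0.0291,  0.0138]), ((516.6611328125, -31.700454711914062), (175.99073791503906, 154.9380340576172), 34.98302459716797), array([0.0078, 0.0138, 0.0748]))
```

View pics/crop0.png

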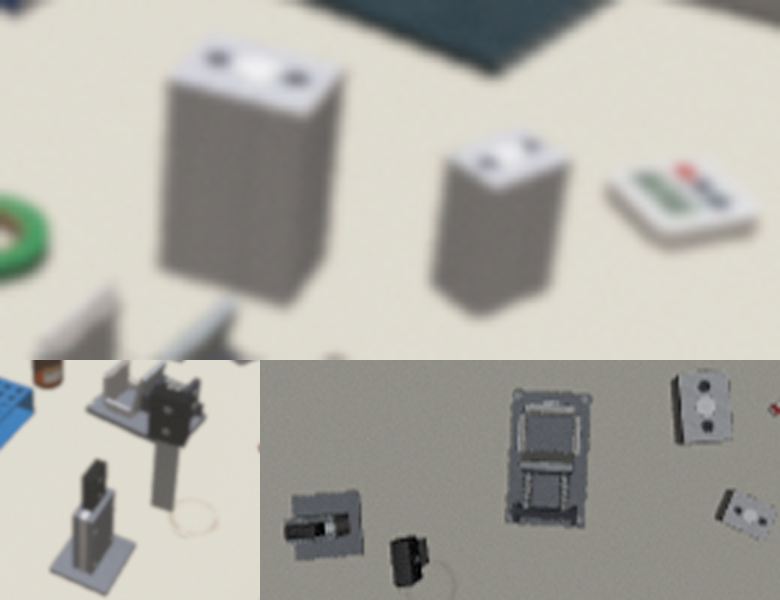

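The crop confirms it: the small block's top is at z≈78 mm (the big one at 115), and the small gauge is in the stand with its top at ≈137 mm. Now I'll move above the block for a wrist look.

Run:
```python
from h import *
for k in(0,1): print(solve_ik([.467,-.2445,.2],down(np.deg2rad(67.5+180*k))))
a=np.deg2rad(67.5)
q=[(np.abs(solve_ik([.467,-.2445,.2],down(a+k*np.pi))-robot.read_state()["joints"]).max(),k) for k in(0,1) if solve_ik([.467,-.2445,.2],down(a+k*np.pi)) is not None]
k=min(q)[1]; print(q)
robot.movep([.467,-.2445,.2],down(a+k*np.pi))
print(robot.read_state()["clock"],robot.read_state()["eef_pos"])
im,d,P=cloud("wrist"); np.savez("w1.npz",im=im,d=d,P=P); cv2.imwrite("pics/w1.png",im[:,:,::-1])
print(rect(P,.06,.2,.467,-.2445,.045)); print(rect(P,.074,.09,.467,-.2445,.045))
print([(r["p"],r["position"]) for r in models.place_of("block_center","wrist")])
```

```text
[ 0.80832056  0.56175097 -0.56595079  1.89488431  0.40893607  0.80138083
  1.20027762]
[ 0.26207869  0.52058941  0.2456338   1.91052334 -0.18201103  0.73180082
 -1.35118577]
[(np.float64(1.2202726050650112), 0), (np.float64(1.3311907922277355), 1)]
2.3583 [ 0.4667059  -0.24589041  0.19996084]
(2300, array([ 0.4637, -0.2445,  0.0777]), ((466.1094055175781, -245.45144653320312), (50.09000015258789, 36.752899169921875), 67.13086700439453), array([0.0708, 0.0777, 0.0788]))
(2133, array([ 0.465 , -0.245 ,  0.0778]), ((466.11907958984375, -245.5233154296875), (50.093387603759766, 36.647254943847656), 66.8273696899414), array([0.0763, 0.0778, 0.0788]))
[(0.55, [0.4666, -0.2448, 0.0381])]
```

View pics/w1.png

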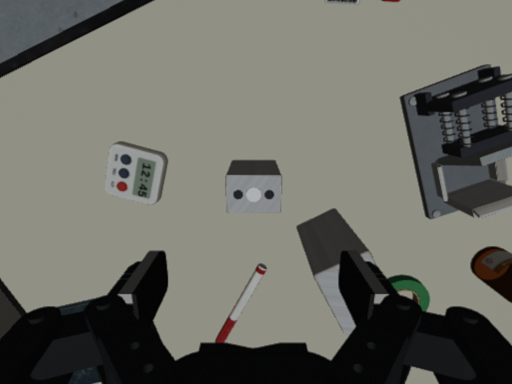

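The wrist view shows the block at (254,185), measured at (0.4661, -0.2455), with its 50 mm along 67°. Next is a fixture look.

Run:
```python
from h import *
a=np.deg2rad(92)
robot.movep([.53,-.03,.22],down(a))
print(robot.read_state()["clock"],robot.read_state()["eef_pos"],robot.read_state()["joints"])
im,d,P=cloud("wrist"); np.savez("w2.npz",im=im,d=d,P=P); cv2.imwrite("pics/w2.png",im[:,:,::-1])
for t in("fixture","cradle_seat","plate_top"): print([(r["p"],r["position"]) for r in models.place_of(t,"wrist")])
```

```text
3.3583 [ 0.52961452 -0.03234226  0.21954475] [ 0.4626814   0.56564023 -0.68804575  1.86234203  0.45996914  0.87921879
  1.15192109]
[(0.81, [0.5213, -0.0286, 0.0018])]
[(0.58, [0.5503, -0.0305, 0.0141])]
[(0.7, [0.5194, -0.0369, 0.0944]), (0.6, [0.6838, -0.017, -0.002])]
```

View pics/w2.png

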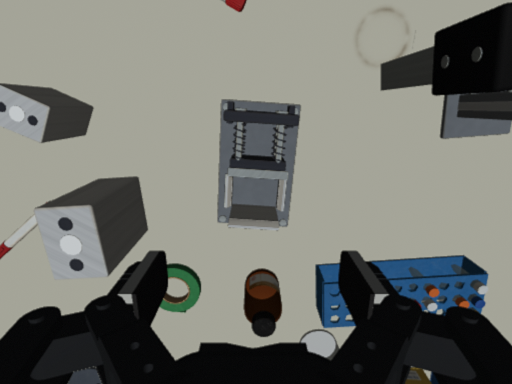

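Run:
```python
from h import *
z=np.load("w2.npz");P=z["P"];im=z["im"]
print(rect(P,.008,.016,.521,-.03,.095)); print(rect(P,.006,.2,.521,-.03,.095))
c=rect(P,.008,.016,.521,-.03,.095)[2]
m=(P[...,2]>.008)&(P[...,2]<.016)&(np.hypot(P[...,0]-.521,P[...,1]+.03)<.095)
# bench z nearby
print(np.nanmedian(P[60:90,150:210,2]))
# fixture frame profile
ang=c[2]; ang=np.deg2rad(ang if abs(ang)<45 else ang-90); print(np.rad2deg(ang))
c0=np.array(c[0])/1000
q=P.reshape(-1,3); xy=(q[:,:2]-c0)@np.array([[np.cos(ang),-np.sin(ang)],[np.sin(ang),np.cos(ang)]])
f=np.c_[xy,q[:,2]]; f=f[(abs(f[:,0])<.08)&(abs(f[:,1])<.05)]
def show(lab,s):
    print(lab,len(s),np.round(np.percentile(s,[1,50,99],axis=0)*1000,1).tolist() if len(s) else "")
for lo,hi in((16,24),(24,34),(34,55),(55,75),(75,95)):
    for x0,x1 in((-75,-30),(-30,5),(5,45),(45,75)):
        show((lo,hi,x0,x1),f[(f[:,2]*1e3>lo)&(f[:,2]*1e3<hi)&(f[:,0]*1e3>x0)&(f[:,0]*1e3<x1)])
# plate face & cradle crop
cv2.imwrite("pics/w2c.png",cv2.resize(im[90:240,200:320],(640,800),interpolation=cv2.INTER_CUBIC)[:600,:,::-1][:, :])
cv2.imwrite("pics/w2c.png",cv2.resize(im[90:240,200:320],(480,600),interpolation=cv2.INTER_CUBIC)[:,:,::-1])
```

```text
(4832, array([ 0.5064, -0.0304,  0.0117]), ((520.9789428710938, -29.33413314819336), (88.0726089477539, 145.80862426757812), 87.95403289794922), array([0.0104, 0.0117, 0.0133]))
(9439, array([ 0.5085, -0.0299,  0.0143]), ((520.9789428710938, -29.33413314819336), (88.0726089477539, 145.80862426757812), 87.95403289794922), array([0.0107, 0.0143, 0.0838]))
-0.00060141808135733
-2.0459671020507812
(16, 24, -75, -30) 10 [[-70.5, -29.0, 16.8], [-65.2, -3.3, 20.6], [-62.9, 29.6, 24.0]]
(16, 24, -30, 5) 0 
(16, 24, 5, 45) 55 [[10.3, -26.7, 16.5], [26.7, 26.6, 21.8], [44.0, 27.7, 23.9]]
(16, 24, 45, 75) 96 [[45.3, -35.6, 16.0], [46.1, -1.9, 19.7], [66.6, 36.5, 23.9]]
(24, 34, -75, -30) 125 [[-70.8, -34.6, 25.0], [-64.9, 16.7, 33.1], [-34.2, 34.8, 34.0]]
(24, 34, -30, 5) 18 [[-28.6, -25.3, 30.5], [-21.2, 0.5, 32.9], [-16.9, 17.3, 33.9]]
(24, 34, 5, 45) 431 [[8.4, -34.1, 24.1], [26.4, -26.9, 29.1], [44.7, 34.4, 32.0]]
(24, 34, 45, 75) 134 [[45.5, -30.6, 24.3], [46.1, -0.7, 29.2], [46.6, 25.7, 33.8]]
(34, 55, -75, -30) 127 [[-70.3, -34.2, 34.0], [-49.7, -3.6, 35.7], [-30.4, 33.4, 54.5]]
(34, 55, -30, 5) 160 [[-28.8, -26.1, 34.1], [-17.2, 1.9, 42.4], [-16.8, 27.1, 54.6]]
(34, 55, 5, 45) 1 [[45.0, 24.3, 44.7], [45.0, 24.3, 44.7], [45.0, 24.3, 44.7]]
(34, 55, 45, 75) 313 [[45.5, -25.5, 34.2], [46.1, -0.1, 45.2], [46.7, 25.8, 54.8]]
(55, 75, -75, -30) 1278 [[-64.6, -33.6, 56.8], [-56.2, -0.2, 70.9], [-30.9, 33.4, 73.1]]
(55, 75, -30, 5) 763 [[-29.6, -26.8, 55.9], [-14.6, 0.1, 60.6], [-7.9, 27.0, 64.1]]
(55, 75, 5, 45) 0 
(55, 75, 45, 75) 570 [[45.5, -25.6, 55.5], [48.1, 0.1, 66.4], [53.2, 26.1, 71.0]]
(75, 95, -75, -30) 0 
(75, 95, -30, 5) 526 [[-12.3, -26.9, 82.6], [-8.5, 0.1, 84.8], [-4.7, 27.6, 86.6]]
(75, 95, 5, 45) 0 
(75, 95, 45, 75) 0
```

View pics/w2c.png

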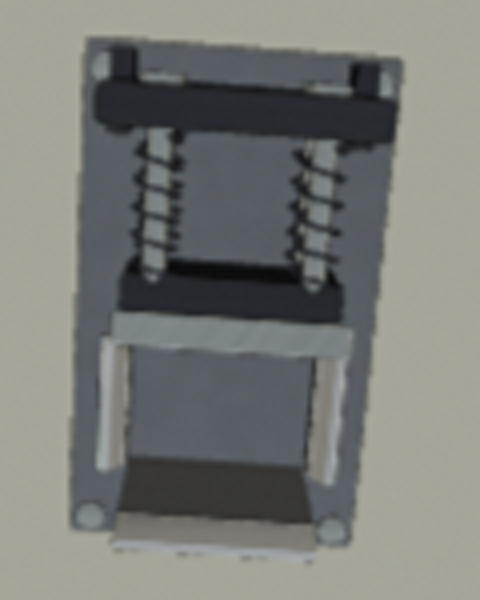

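The fixture origin is (0.5210, -0.0293) with yaw -2.05°. The back wall reads at x=46.1 and the cheeks at ±26.9, which matches the description. Now I'll grasp the block.

Run:
```python
from h import *
a=np.deg2rad(67.0); p=np.array([.4662,-.2455])
robot.movep([*p,.16],down(a)); robot.pause(.2)
s=robot.read_state(); print(s["clock"],s["eef_pos"],s["contact_force"])
robot.line_to([*p,.05],velocity=.12); robot.pause(.2)
s=robot.read_state(); print(s["clock"],s["eef_pos"],s["contact_force"])
robot.grip(0.0,force=50)
s=robot.read_state(); print(s["clock"],s["eef_pos"],s["contact_force"],s["finger_gap"])
robot.line_to([*p,.20],velocity=.15); robot.pause(.2)
s=robot.read_state(); print(s["clock"],s["eef_pos"],s["contact_force"],s["finger_gap"])
im,d,P=cloud("wrist"); np.savez("w3.npz",im=im,d=d,P=P); cv2.imwrite("pics/w3.png",im[:,:,::-1])
M=R.from_rotvec(s["tool_rot"]).as_matrix()
Q=(P-s["eef_pos"])@M
m=(Q[...,2]>-.045)&(Q[...,2]<.02)&(abs(Q[...,0])<.024)&(abs(Q[...,1])<.04)
q=Q[m]; print(len(q),np.round(np.percentile(q,[1,50,99],axis=0)*1e3,1))
```

```text
4.6833 [ 0.46748585 -0.24372955  0.16053168] [-0.32349016 -0.77891051 -0.37134907]
5.95 [ 0.46654109 -0.24579246  0.0506515 ] [ 0.22511733  0.7311403  -0.40102263]
6.375 [ 0.46638442 -0.24556736  0.05030221] [-0.00451939  0.28150742  3.89255516] 0.5769153310789504
7.725 [ 0.46582627 -0.24524892  0.1992239 ] [ 0.46421113 -0.28226616 -4.16567793] 0.5785387267906996
12806 [[-23.5 -18.7 -28.7]
 [ -0.2 -10.9 -27.1]
 [ 23.4  16.2  17.7]]
```

View pics/w3.png

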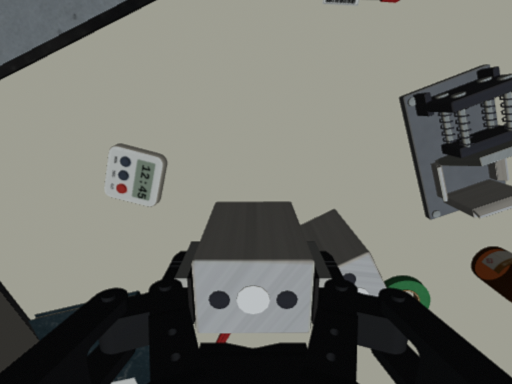

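Run:
```python
from h import *
z=np.load("w3.npz");P=z["P"];s=robot.read_state()
M=R.from_rotvec(s["tool_rot"]).as_matrix()
Q=(P-s["eef_pos"])@M
m=(Q[...,2]>-.031)&(Q[...,2]<-.024)&(abs(Q[...,0])<.0235)&(abs(Q[...,1])<.04)
q=Q[m]; print(len(q),cv2.minAreaRect((q[:,:2]*1000).astype(np.float32)))
A=np.c_[q[:,:2],np.ones(len(q))]; print(np.linalg.lstsq(A,q[:,2],rcond=None)[0])
# front face (tool -y side) 
m=(Q[...,2]>-.02)&(Q[...,2]<.045)&(abs(Q[...,0])<.018)&(Q[...,1]<-.01)&(Q[...,1]>-.03)
q=Q[m]; A=np.c_[q[:,0],q[:,2],np.ones(len(q))]; print(len(q),np.linalg.lstsq(A,q[:,1],rcond=None)[0], np.percentile(q[:,2],[1,99]))
```

```text
8650 ((0.0004062652587890625, -0.7002944946289062), (36.95724105834961, 46.985713958740234), 89.97325897216797)
[-0.00159449 -0.01650863 -0.02729947]
3496 [-0.00468121 -0.000611   -0.01826833] [-0.01966378  0.04379199]
```

The block is held upright and centred to within about 0.5 mm in the pads. Now above the cradle, then lower it while watching force.

```bash
cat >> h.py <<'E'
O=np.array([.5210,-.0293]); YAW=np.deg2rad(-2.05)
def W(x,y): 
    c,s=np.cos(YAW),np.sin(YAW); return O+np.array([c*x-s*y,s*x+c*y])
def F(p):
    d=np.asarray(p)[:2]-O; c,s=np.cos(YAW),np.sin(YAW); return np.array([c*d[0]+s*d[1],-s*d[0]+c*d[1]])
def st(l=""):
    s=robot.read_state(); print(l,round(s["clock"],2),"F",np.round(F(s["eef_pos"])*1e3,2),"z",round(s["eef_pos"][2]*1e3,2),"f",np.round(s["contact_force"],1),"t",np.round(s["wrist_torque"],2),"g",round(s["finger_gap"],3)); return s
E
python3 - <<'E'
from h import *
a=np.pi/2+YAW; t=W(.0276,0)
robot.movep([*t,.17],down(a)); robot.pause(.3); s=st()
robot.line_to([*t,.125],velocity=.1); robot.pause(.2); s=st()
im,d=vision.camera("scene"); cv2.imwrite("pics/s4.png",cv2.resize(im[150:280,190:360],(680,520))[:,:,::-1])
im,d,P=cloud("wrist");cv2.imwrite("pics/w4.png",im[:,:,::-1])
E
```

```text
9.0 F [27.56 -1.39] z 170.09 f [-0.1  0.7 -3.6] t [-0.03  0.05  0.  ] g 0.576
 9.8 F [28.13  0.08] z 125.69 f [ 0.7  1.2 -3.5] t [ 0.01 -0.01  0.02] g 0.584
```

View pics/s4.png

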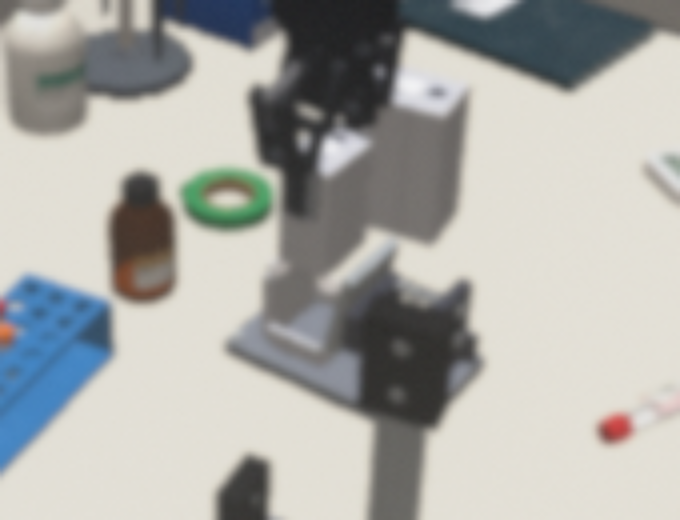

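View pics/w4.png

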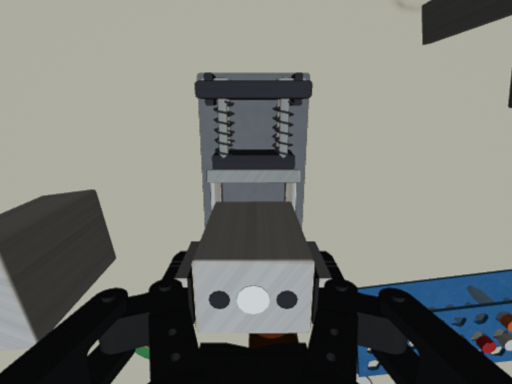

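The block hangs in line above the cradle. Lowering stepwise.

Run:
```python
from h import *
t=W(.0276,0)
for z in (.105,.092,.085,.080,.076,.072,.069,.0665):
    robot.line_to([*t,z],velocity=.05); robot.pause(.05); s=st(z)
    f=s["contact_force"]
    if f[2]>6 or np.hypot(f[0],f[1])>10: print("STOP"); break
```

```text
0.105 10.5 F [27.71  0.16] z 104.91 f [-1.7  0.9 -4. ] t [0.07 0.11 0.03] g 0.579
0.092 10.96 F [27.74  0.07] z 91.87 f [-0.7  0.1 -3.1] t [-0.03  0.09 -0.01] g 0.586
0.085 11.3 F [2.773e+01 2.000e-02] z 84.86 f [-0.2 -1.4 -3.3] t [0.01 0.13 0.05] g 0.579
0.08 11.6 F [2.773e+01 1.000e-02] z 79.87 f [-0.9 -0.7 -4.7] t [0.03 0.09 0.01] g 0.58
0.076 11.9 F [27.71  0.05] z 75.89 f [-0.8 -0.6 -3.5] t [ 0.    0.05 -0.01] g 0.579
0.072 12.2 F [27.73  0.03] z 71.89 f [-1.2 -0.1 -3.3] t [ 0.01  0.11 -0.01] g 0.577
0.069 12.5 F [27.74  0.05] z 68.95 f [-1.2  0.3 -3. ] t [-0.01  0.08  0.02] g 0.583
0.0665 12.8 F [27.71  0.04] z 66.44 f [ 0.1  0.3 -3.9] t [-0.03  0.07  0.02] g 0.576
```

Run:
```python
from h import *
t=W(.0276,0); z=.0665
for i in range(12):
    z-=.0006
    robot.line_to([*t,z],velocity=.03); robot.pause(.05); s=st(round(z,4))
    if s["contact_force"][2]>4: break
robot.grip(.72); robot.pause(.2); s=st("open")
robot.line_to([*t,z+.07],velocity=.2); robot.pause(.2); s=st("up")
im,d,P=cloud("wrist");np.savez("w5.npz",P=P,im=im);cv2.imwrite("pics/w5.png",im[:,:,::-1])
q=P.reshape(-1,3);f=np.c_[np.array([F(v) for v in q]),q[:,2]]
f=f[(abs(f[:,1])<.03)&(f[:,0]>.0)&(f[:,0]<.06)&(f[:,2]>.083)&(f[:,2]<.1)]
print(len(f),np.percentile(f[:,2],[5,50,95]),cv2.minAreaRect((f[:,:2]*1000).astype(np.float32)))
A=np.c_[f[:,:2],np.ones(len(f))]; print(np.linalg.lstsq(A,f[:,2],rcond=None)[0])
```

```text
0.0659 13.1 F [2.769e+01 1.000e-02] z 65.92 f [ 0.  -0.1 -4.6] t [0.   0.09 0.03] g 0.582
0.0653 13.4 F [27.68  0.  ] z 65.31 f [-0.4 -0.6 -3.2] t [0.04 0.02 0.04] g 0.58
0.0647 13.7 F [27.65 -0.  ] z 64.7 f [ 0.7 -0.4 -3.7] t [-0.07 -0.01  0.04] g 0.574
0.0641 14.0 F [27.62 -0.03] z 64.07 f [ 1.2  0.1 -3.7] t [0.   0.   0.02] g 0.58
0.0635 14.3 F [27.61  0.  ] z 63.48 f [ 1.1  0.1 -3.8] t [ 0.01 -0.01  0.  ] g 0.576
0.0629 14.6 F [27.6  0. ] z 62.87 f [-0.2 -0.2 -4. ] t [ 0.02  0.03 -0.  ] g 0.577
0.0623 14.9 F [27.67  0.05] z 62.36 f [-0.6 -0.3 -2.4] t [ 0.03  0.02 -0.  ] g 0.582
0.0617 15.2 F [27.71  0.04] z 62.3 f [-1.8  0.4  5. ] t [-0.16  0.43 -0.05] g 0.58
open 15.68 F [2.762e+01 1.000e-02] z 61.59 f [-0.  -1.1  0.5] t [ 0.04 -0.01 -0.06] g 0.719
up 16.38 F [26.79 -0.08] z 130.63 f [-0.5 -0.3 -0.7] t [ 0.05 -0.03 -0.01] g 0.718
4222 [0.08785344 0.08970207 0.09075408] ((27.283706665039062, 0.2600994110107422), (36.53057861328125, 49.924034118652344), 0.3945574164390564)
[ 0.03153467 -0.00010893  0.08873481]
```

View pics/w5.png

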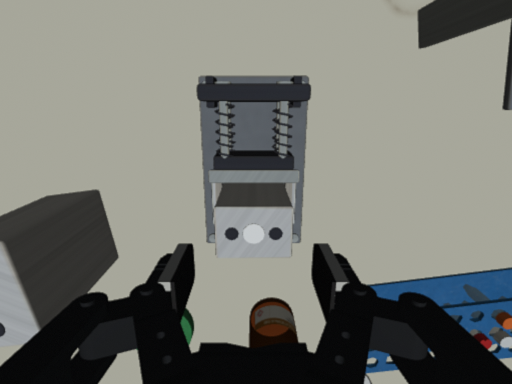

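Run:
```python
from h import *
P=np.load("w5.npz")["P"]
q=P.reshape(-1,3);d=q[:,:2]-O;c,s=np.cos(YAW),np.sin(YAW)
f=np.c_[c*d[:,0]+s*d[:,1],-s*d[:,0]+c*d[:,1],q[:,2]]
def fit(m,l):
    g=f[m];A=np.c_[g[:,:2],np.ones(len(g))];print(l,len(g),np.linalg.lstsq(A,g[:,2],rcond=None)[0],np.percentile(g[:,2],[5,50,95]))
fit((abs(f[:,2])<.006)&(abs(f[:,0])<.12)&(abs(f[:,1])<.12),"bench")
fit((abs(f[:,2]-.0895)<.003)&(f[:,0]>.012)&(f[:,0]<.042)&(abs(f[:,1])<.022),"top")
m=(f[:,2]>.05)&(f[:,2]<.083)&(f[:,0]>.005)&(f[:,0]<.016)&(abs(f[:,1])<.02)
g=f[m];A=np.c_[g[:,1],g[:,2]-.09,np.ones(len(g))];print("face x",len(g),np.linalg.lstsq(A,g[:,0],rcond=None)[0])
```

```text
bench 51867 [ 0.00039941 -0.00045927 -0.00061563] [-0.00178378 -0.00062861  0.00053608]
top 3006 [0.00215548 0.00110834 0.08979395] [0.08889502 0.08982615 0.09084838]
face x 809 [-0.00335416  0.00076003  0.00961723]
```

The block is flat (top slope 0.002, z 90 mm, front face at x≈9.6). Now the gauge: rise clear of the tall look-alike and look from above.

Run:
```python
from h import *
s=robot.read_state(); robot.line_to([*W(.0276,0),.27],velocity=.3)
g=np.array([.4445,.217]); q0=robot.read_state()["joints"]
for k in(0,1):
  for p,a in (([*g,.26],np.deg2rad(4)),([*W(.002,0),.14],YAW)):
    print(k,solve_ik(p,down(a+k*np.pi)))
robot.movep([*g,.26],down(np.deg2rad(4))); robot.pause(.3); s=st()
im,d,P=cloud("wrist");np.savez("w6.npz",P=P,im=im);cv2.imwrite("pics/w6.png",im[:,:,::-1])
print(rect(P,.125,.15,*g,.03),rect(P,.083,.094,*g,.04),rect(P,.005,.012,*g,.07))
for t in("gauge_grip","gauge_stand"): print([(r["p"],r["position"]) for r in models.place_of(t,"wrist")])
```

```text
0 [-0.24804601  0.40271145 -0.36388074  1.91160329  0.1851641   0.85965829
 -0.63689291]
0 [ 0.15612428  0.60412082 -0.22817361  1.96189314  0.22952864  0.60012285
 -0.25897599]
1 [ 0.22597497  0.61073598 -1.14496618  1.90001937  0.64192049  1.05982192
  2.02177088]
1 [ 0.60748097  0.79322435 -0.9804674   1.94947594  0.86435268  0.89191224
  2.27055406]
 18.9 F [-85.04 243.06] z 259.97 f [-0.7  0.1 -0.3] t [-0.03  0.02  0.03] g 0.721
(545, array([0.4431, 0.2194, 0.1355]), ((443.3349914550781, 218.41973876953125), (13.897860527038574, 31.14938735961914), 4.026890277862549), array([0.1303, 0.1355, 0.1367])) (540, array([0.4426, 0.2323, 0.0897]), ((443.1137390136719, 217.86666870117188), (23.940156936645508, 51.978424072265625), 6.3237690925598145), array([0.0881, 0.0897, 0.091 ])) (1952, array([0.4441, 0.2253, 0.0077]), ((443.0864562988281, 217.813720703125), (69.97898864746094, 75.88220977783203), 6.291201114654541), array([0.0063, 0.0077, 0.009 ]))
[(0.62, [0.4175, 0.1105, 0.1387]), (0.56, [0.4467, 0.2149, 0.1085])]
[(0.87, [0.4413, 0.2166, 0.0019])]
```

View pics/w6.png

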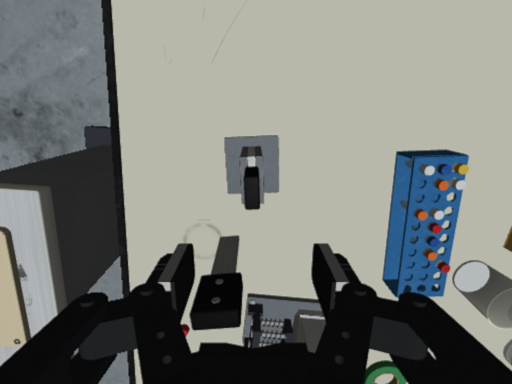

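The gauge is at (252,180) in the view: centre (0.4433, 0.2182), yaw about 5°, top at 136.5 mm. The tall look-alike at (217,300) is clear. Grasping.

Run:
```python
from h import *
g=np.array([.4433,.2182]); a=np.deg2rad(5)
robot.line_to([*g,.17],rot=down(a),velocity=.15); robot.pause(.2); s=st()
robot.line_to([*g,.107],velocity=.08); robot.pause(.2); s=st()
print(s["eef_pos"])
robot.grip(0.0,force=80); s=st("grip")
robot.line_to([*g,.125],velocity=.06); robot.pause(.1); s=st("lift1"); 
robot.line_to([*g,.215],velocity=.12); robot.pause(.1); s=st("lift2")
robot.line_to([*g,.31],velocity=.2); robot.pause(.4); s=st("lift3")
im,d,P=cloud("wrist");np.savez("w7.npz",P=P,im=im,p=s["eef_pos"],r=s["tool_rot"]);cv2.imwrite("pics/w7.png",im[:,:,::-1])
im,d,P=cloud("scene");np.savez("s7.npz",P=P,im=im);cv2.imwrite("pics/s7.png",cv2.resize(im[120:340,180:380],(545,600))[:,:,::-1])
```

```text
20.0 F [-85.9  244.89] z 170.92 f [-0.5  0.  -0.3] t [-0.02  0.01 -0.  ] g 0.717
 21.13 F [-86.21 244.7 ] z 107.46 f [-0.2 -0.2  0.6] t [ 0.02 -0.02  0.03] g 0.722
[0.44359895 0.21832352 0.10746354]
grip 21.62 F [-86.44 244.57] z 107.21 f [ 0.1 -0.3  3.6] t [-0.11  0.07  0.  ] g 0.152
lift1 22.18 F [-86.55 244.42] z 124.98 f [ 0.5  1.  -0.3] t [ 0.   -0.03  0.03] g 0.15
lift2 23.18 F [-87.04 244.24] z 214.16 f [ 0.1  0.3 -0.9] t [-0.04 -0.02 -0.02] g 0.152
lift3 24.2 F [-86.74 244.5 ] z 309.43 f [ 0.  -0.8 -0.6] t [0.01 0.01 0.05] g 0.149
```

View pics/w7.png

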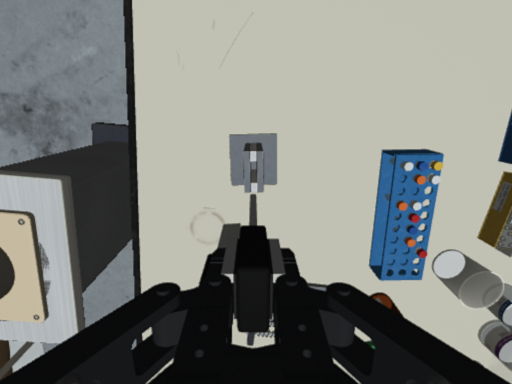

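View pics/s7.png

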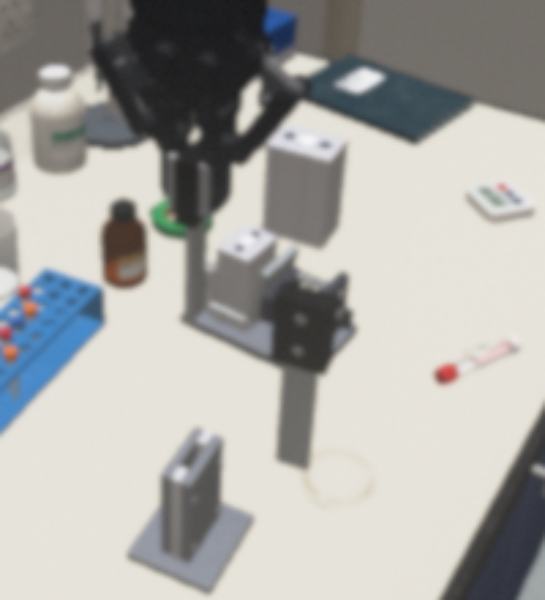

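Run:
```python
from h import *
w=np.load("w7.npz");M=R.from_rotvec(w["r"]).as_matrix()
for n,P in(("wrist",w["P"]),("scene",np.load("s7.npz")["P"])):
    Q=(P-w["p"])@M
    for lo,hi in((-.045,-.02),(.02,.04),(.04,.06),(.06,.08),(.08,.12)):
        m=(Q[...,2]>lo)&(Q[...,2]<hi)&(abs(Q[...,0])<.02)&(abs(Q[...,1])<.03); q=Q[m]
        if len(q)<4: continue
        b=cv2.minAreaRect((q[:,:2]*1000).astype(np.float32))
        print(n,lo,hi,len(q),np.round(np.percentile(q,[2,50,98],axis=0)*1e3,1).tolist(),np.round(b[0],1),np.round(b[1],1),round(b[2],1))
```

```text
wrist -0.045 -0.02 5063 [[-18.5, -15.6, -44.1], [-0.1, -10.9, -28.8], [18.4, 13.6, -21.4]] [-0.4 -0.1] [40.  32.8] 1.8
wrist 0.02 0.04 47 [[-2.5, -10.2, 30.8], [-0.6, -9.4, 34.6], [1.8, -9.1, 39.7]] [-0.3 -9.7] [4.3 1.1] 1.5
wrist 0.04 0.06 86 [[-2.7, -9.9, 40.5], [-0.0, -9.5, 49.7], [2.0, -8.9, 59.4]] [-0.4 -9.4] [1.1 4.8] 88.5
wrist 0.06 0.08 59 [[-2.8, -9.8, 61.2], [-0.7, -9.4, 69.0], [2.0, -8.8, 79.6]] [-0.4 -9.3] [1.2 5. ] 88.7
wrist 0.08 0.12 32 [[-2.3, -9.8, 80.7], [-0.7, -9.4, 87.6], [1.6, -9.0, 93.8]] [-0.4 -9.4] [0.8 4. ] 86.2
scene -0.045 -0.02 392 [[-19.4, -17.0, -44.4], [1.2, -11.4, -31.4], [18.3, 9.0, -20.3]] [ 0.  -3.2] [29.7 39.8] 89.6
scene 0.02 0.04 81 [[-2.0, -11.5, 20.6], [-0.7, -6.0, 30.3], [3.7, 9.2, 39.2]] [-0.2 -0.8] [ 6.2 21.8] 11.0
scene 0.04 0.06 76 [[-1.9, -11.3, 40.5], [-0.8, -6.3, 50.0], [3.7, 6.6, 59.4]] [-0.7 -3. ] [ 5.2 18.8] 15.9
scene 0.06 0.08 74 [[-2.1, -11.0, 60.7], [-0.8, -7.0, 69.9], [4.1, 6.9, 79.4]] [ 1.4 -1.5] [19.7  6.4] 86.8
scene 0.08 0.12 47 [[-1.5, -11.2, 80.6], [-0.8, -4.5, 85.9], [3.6, 7.4, 93.0]] [-0.5 -2.1] [ 4.9 19.1] 14.9
```

The gauge is held straight: blade centre at tool x -0.4 and y +0.5 mm, tip about 95 mm below the TCP. Moving over the gap.

Run:
```python
from h import *
t=W(.0060+.0004,.0005)
robot.movep([*t,.30],down(YAW)); robot.pause(.1)
robot.line_to([*t,.200],velocity=.15); robot.pause(.4); s=st()
im,d,P=cloud("wrist");np.savez("w8.npz",P=P,im=im,p=s["eef_pos"],r=s["tool_rot"])
cv2.imwrite("pics/w8.png",cv2.resize(im[150:340,170:340],(600,600*190//170))[:600,:,::-1])
q=P.reshape(-1,3);d=q[:,:2]-O;c,sn=np.cos(YAW),np.sin(YAW)
f=np.c_[c*d[:,0]+sn*d[:,1],-sn*d[:,0]+c*d[:,1],q[:,2]]
def pr(l,m): g=f[m]; print(l,len(g),np.round(np.percentile(g,[2,50,98],axis=0)*1e3,1).tolist() if len(g) else "")
pr("blade",(f[:,2]>.106)&(f[:,2]<.16)&(abs(f[:,0]-.006)<.015)&(abs(f[:,1])<.02))
pr("blocktop",(abs(f[:,2]-.0895)<.004)&(f[:,0]>.0)&(f[:,0]<.06)&(abs(f[:,1])<.03))
pr("plate",(f[:,2]>.08)&(f[:,2]<.095)&(f[:,0]<.003)&(f[:,0]>-.03)&(abs(f[:,1])<.03))
im,d=vision.camera("scene");cv2.imwrite("pics/s8.png",cv2.resize(im[130:280,200:350],(600,600))[:,:,::-1])
```

```text
26.64 F [6.58 0.45] z 200.37 f [-0.1 -0.7  0.2] t [-0.02 -0.   -0.03] g 0.155
blade 175 [[3.8, 9.1, 107.9], [5.9, 9.8, 139.3], [8.6, 10.3, 159.3]]
blocktop 2288 [[10.2, -22.4, 87.9], [27.5, 2.7, 89.7], [44.6, 25.3, 91.1]]
plate 620 [[-12.2, -25.5, 81.0], [-7.8, 2.6, 84.8], [-3.8, 28.0, 86.4]]
```

View pics/w8.png

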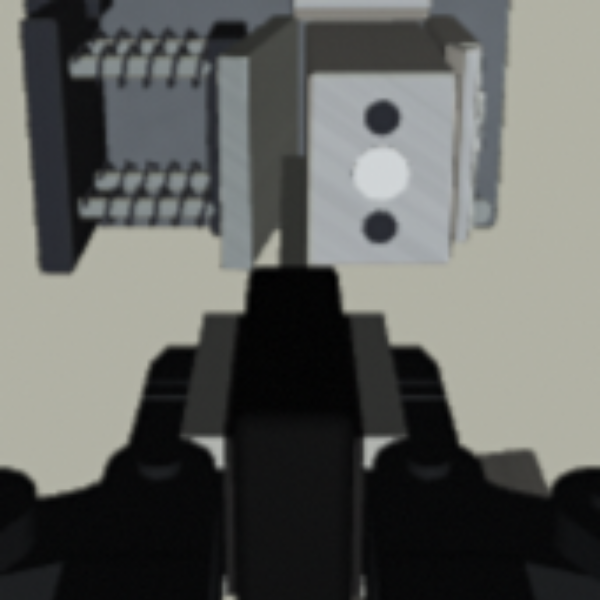

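View pics/s8.png

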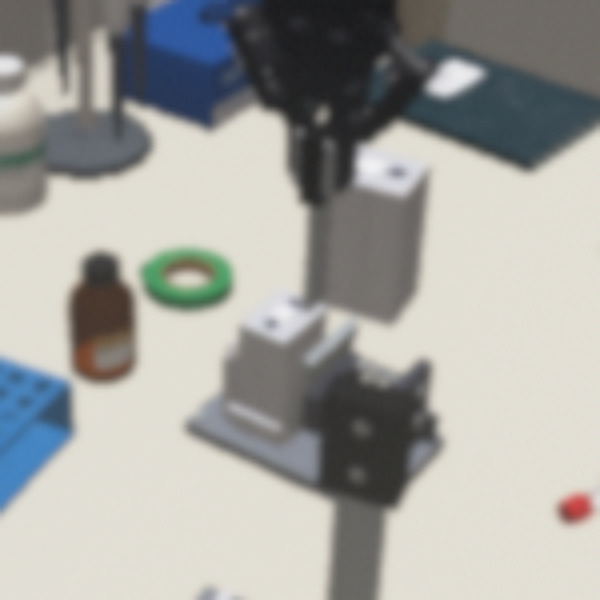

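The blade lines up over the gap (blade x 3.8–8.6, gap about -4…9.7). Going down.

Run:
```python
from h import *
t=W(.0064,.0005)
for z in(.178,.150,.143): 
    robot.line_to([*t,z],velocity=.06); robot.pause(.1); s=st("%g"%z)
    if abs(s["contact_force"]).max()>6: print("STOP");break
else:
  z=.143
  for i in range(12):
    z-=.001
    x=.0064+min(.0008,.0001*(i+1)); robot.line_to([*W(x,.0005),z],velocity=.03); robot.pause(.1); s=st("%.4f"%z)
    if s["contact_force"][2]>4.5: break
```

```text
0.178 27.36 F [6.58 0.56] z 178.05 f [ 0.6 -0.6 -1.2] t [-0.03 -0.02 -0.02] g 0.151
0.15 28.07 F [6.66 0.56] z 150.2 f [ 0.2  0.3 -0.1] t [-0.    0.02  0.01] g 0.152
0.143 28.44 F [6.38 0.53] z 142.97 f [1.1 0.2 0.3] t [-0.01  0.01 -0.01] g 0.156
0.1420 28.79 F [6.56 0.5 ] z 142.07 f [ 0.3  0.3 -1.1] t [-0.03 -0.01  0.02] g 0.155
0.1410 29.14 F [6.61 0.53] z 140.99 f [ 0.5  0.4 -1.6] t [ 0.01 -0.02 -0.01] g 0.151
0.1400 29.49 F [6.68 0.51] z 139.96 f [-0.2  0.2 -0.6] t [-0.02 -0.01  0.01] g 0.151
0.1390 29.84 F [6.81 0.52] z 138.99 f [-0.5  0.  -1.7] t [-0.03 -0.05 -0.04] g 0.157
0.1380 30.19 F [6.88 0.51] z 137.97 f [ 0.1  0.1 -0.2] t [-0.05 -0.    0.02] g 0.155
0.1370 30.54 F [7.01 0.5 ] z 136.98 f [-0.2  0.7  0.1] t [ 0.02 -0.04  0.03] g 0.156
0.1360 30.89 F [7.12 0.5 ] z 136.01 f [ 0.   0.3 -1. ] t [-0.02 -0.    0.03] g 0.155
0.1350 31.24 F [7.19 0.48] z 134.99 f [-0.6 -0.2 -0.6] t [-0.01 -0.02  0.01] g 0.153
0.1340 31.59 F [7.16 0.51] z 133.97 f [ 0.6 -0.5 -1.7] t [-0.02 -0.01 -0.01] g 0.151
0.1330 31.94 F [7.4  0.51] z 133.17 f [ 0.  -0.6  1.7] t [-0.02  0.02  0.02] g 0.153
0.1320 32.29 F [7.56 0.56] z 132.38 f [-0.4 -0.5  5. ] t [ 0.05  0.05 -0.01] g 0.156
```

The plate starts to give at TCP z≈132.3 (tip about 37 mm), as predicted. Going on about 7.5 mm deeper.

Run:
```python
from h import *
z=.132
for i in range(9):
    z-=.001
    robot.line_to([*W(.0077,.0005),z],velocity=.03); robot.pause(.1); s=st("%.4f"%z)
    if s["contact_force"][2]>12 or s["eef_pos"][2]<.1255: break
im,d,P=cloud("wrist");np.savez("w9.npz",P=P,im=im,p=s["eef_pos"],r=s["tool_rot"])
cv2.imwrite("pics/w9.png",cv2.resize(im[150:340,170:340],(536,600))[:,:,::-1])
```

```text
0.1310 32.64 F [7.66 0.53] z 131.42 f [-1.7 -0.9  7.5] t [0.06 0.25 0.03] g 0.157
0.1300 32.99 F [7.69 0.52] z 130.49 f [-0.8  0.3  7.3] t [-0.02  0.3   0.02] g 0.152
0.1290 33.34 F [7.69 0.52] z 129.57 f [-1.9 -0.9  7.9] t [0.01 0.37 0.05] g 0.154
0.1280 33.69 F [7.71 0.52] z 128.67 f [-1.8  1.5  9.8] t [-0.01  0.43  0.03] g 0.157
0.1270 34.04 F [7.71 0.49] z 127.76 f [-1.  -0.5  8.9] t [-0.05  0.47 -0.02] g 0.154
0.1260 34.39 F [7.71 0.53] z 126.85 f [-1.2  0.2 10.7] t [0.04 0.47 0.  ] g 0.154
0.1250 34.74 F [7.7  0.51] z 125.92 f [-3.   0.2 11.5] t [0.01 0.54 0.01] g 0.152
0.1240 35.09 F [7.74 0.54] z 125.0 f [-1.8  0.1 11.9] t [-0.03  0.6   0.01] g 0.155
```

View pics/w9.png

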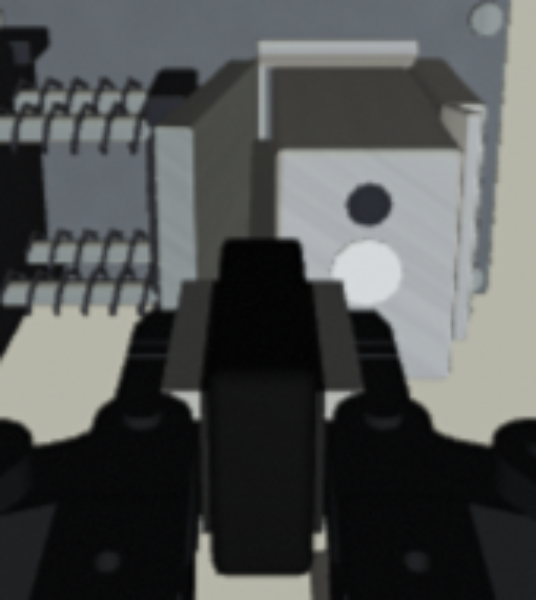

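Run:
```python
from h import *
c,sn=np.cos(YAW),np.sin(YAW)
for n in("w8","w9"):
    w=np.load(n+".npz");q=w["P"].reshape(-1,3);d=q[:,:2]-O
    f=np.c_[c*d[:,0]+sn*d[:,1],-sn*d[:,0]+c*d[:,1],q[:,2]]
    def pr(l,m): g=f[m]; print(n,l,len(g),np.round(np.percentile(g,[2,50,98],axis=0)*1e3,2).tolist() if len(g) else "")
    pr("plate",(f[:,2]>.082)&(f[:,2]<.089)&(f[:,0]<.0)&(f[:,0]>-.02)&(f[:,1]<.0)&(f[:,1]>-.022))
    pr("front-x top",(f[:,2]>.087)&(f[:,2]<.095)&(f[:,0]>.0)&(f[:,0]<.06)&(f[:,1]<-.005)&(f[:,1]>-.022))
    pr("wall",(f[:,2]>.064)&(f[:,2]<.075)&(f[:,0]>.045)&(f[:,0]<.06)&(abs(f[:,1])<.02))
    g=f[(f[:,2]>.076)&(f[:,2]<.1)&(f[:,0]>.0115)&(f[:,0]<.045)&(f[:,1]<.0)&(f[:,1]>-.022)]
    A=np.c_[g[:,:2],np.ones(len(g))];print("top plane",np.linalg.lstsq(A,g[:,2],rcond=None)[0])
    Q=(w["P"]-w["p"])@R.from_rotvec(w["r"]).as_matrix()
    m=(Q[...,2]>-.036)&(Q[...,2]<-.027)&(abs(Q[...,0])<.006)&(abs(Q[...,1])<.012)
    print("handle top",np.round(np.percentile(Q[m],[2,50,98],axis=0)*1e3,2).tolist())
    m=(Q[...,2]>.02)&(Q[...,2]<.06)&(abs(Q[...,0])<.006)&(abs(Q[...,1]+.01)<.004)
    g=Q[m]; 
    if len(g)>9: print("blade dx/dz",len(g),np.polyfit(g[:,2],g[:,0],1))
st()
```

```text
w8 plate 228 [[-12.11, -21.7, 82.17], [-8.24, -11.2, 84.79], [-3.99, -0.6, 86.23]]
w8 front-x top 733 [[10.24, -21.52, 88.43], [27.53, -13.42, 89.76], [44.62, -5.32, 91.15]]
w8 wall 214 [[48.85, -19.08, 67.49], [50.78, 0.91, 69.43], [53.21, 19.29, 71.35]]
top plane [-0.00332707  0.00412021  0.08995538]
handle top [[-5.79, -11.49, -29.53], [-0.12, -0.61, -28.49], [5.72, 11.5, -27.43]]
blade dx/dz 133 [-0.0017222  -0.00029939]
w9 plate 125 [[-13.45, -9.97, 82.7], [-10.82, -3.45, 84.61], [-5.61, -0.14, 86.18]]
w9 front-x top 491 [[26.24, -21.57, 88.37], [38.94, -11.74, 89.77], [45.35, -5.33, 90.95]]
w9 wall 259 [[50.0, -19.1, 68.07], [51.52, 0.81, 69.69], [53.47, 19.19, 71.14]]
top plane [-0.01507827  0.00529046  0.09043222]
handle top [[-5.82, -11.43, -29.65], [-0.12, -0.51, -28.57], [5.74, 11.44, -27.44]]
blade dx/dz 209 [-0.10501995  0.00554912]
 35.14 F [7.73 0.54] z 124.99 f [-2.7 -0.3 11.5] t [-0.01  0.56  0.04] g 0.152
```

Run:
```python
from h import *
w=np.load("w9.npz")
Q=(w["P"]-w["p"])@R.from_rotvec(w["r"]).as_matrix()
m=(Q[...,2]>.016)&(Q[...,2]<.07)&(abs(Q[...,0])<.008)&(abs(Q[...,1]+.0095)<.0012)
for lo in np.arange(.016,.07,.004):
    g=Q[m&(Q[...,2]>=lo)&(Q[...,2]<lo+.004)]
    if len(g)>2: print(round(lo,3),len(g),np.round(np.percentile(g[:,0],[2,50,98])*1e3,2),np.round(np.median(g[:,1])*1e3,2))
s0=np.load("scene0.npz")
# scene & top plate shift
from scipy.spatial.transform import Rotation
for n in("top","scene"):
    im,d,P=cloud(n); np.savez(n+"9.npz",P=P,im=im)
c,sn=np.cos(YAW),np.sin(YAW)
for n in("top0","top9","scene0","scene9"):
    q=np.load(n+".npz")["P"].reshape(-1,3);d=q[:,:2]-O
    f=np.c_[c*d[:,0]+sn*d[:,1],-sn*d[:,0]+c*d[:,1],q[:,2]]
    for l,x0,x1,z0,z1 in(("plate",-.02,.001,.08,.092),("frame",-.075,-.045,.066,.078)):
        g=f[(f[:,2]>z0)&(f[:,2]<z1)&(f[:,0]<x1)&(f[:,0]>x0)&(abs(f[:,1])<.028)];print(n,l,len(g),np.round(np.percentile(g,[3,50,97],axis=0)*1e3,1).tolist() if len(g) else "")
im=np.load("scene9.npz")["im"];cv2.imwrite("pics/s9.png",cv2.resize(im[130:280,200:350],(600,600),interpolation=cv2.INTER_CUBIC)[:,:,::-1])
st()
```

```text
0.028 9 [-2.35 -0.65  1.63] -9.47
0.032 56 [-2.47  3.28  7.81] -9.46
0.036 21 [-2.52  0.56  5.94] -9.45
0.04 20 [-2.57 -0.68  1.62] -9.51
0.044 16 [-2.42 -0.36  1.88] -9.47
0.048 16 [-2.67 -0.04  1.93] -9.36
0.052 15 [-2.7  -0.7   1.98] -9.3
0.056 20 [-2.75 -0.03  2.03] -9.32
0.06 11 [-2.79 -0.71  1.38] -9.4
0.064 15 [-2.86 -0.72  1.19] -9.51
0.068 11 [-7.89 -1.45  1.42] -9.58
top0 plate 60 [[-10.9, -25.6, 80.3], [-6.5, 1.5, 84.7], [-2.8, 26.4, 88.8]]
top0 frame 71 [[-61.5, -25.5, 66.5], [-56.5, 2.2, 71.0], [-51.9, 26.9, 75.9]]
top9 plate 0 
top9 frame 0 
scene0 plate 55 [[-10.5, -23.9, 81.1], [-8.1, 0.2, 86.2], [-3.4, 24.8, 88.3]]
scene0 frame 42 [[-61.5, -25.5, 67.4], [-58.7, -11.2, 73.3], [-51.8, 4.5, 75.0]]
scene9 plate 57 [[-11.8, -24.0, 81.1], [-9.1, 2.7, 86.2], [-4.9, 27.4, 88.5]]
scene9 frame 44 [[-61.5, -26.6, 66.6], [-57.5, -11.9, 72.7], [-51.9, 2.9, 74.4]]
 35.24 F [7.75 0.53] z 125.01 f [-2.2 -0.1 11. ] t [-0.01  0.61  0.06] g 0.154
```

View pics/s9.png

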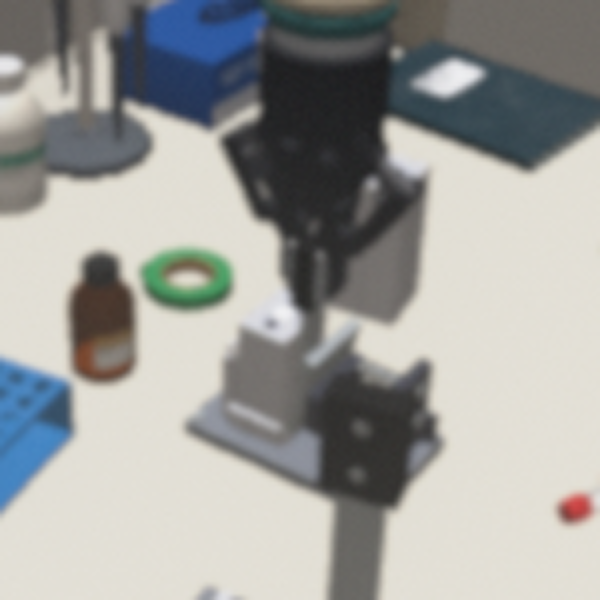

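Run:
```python
from h import *
robot.pause(.6); st(); robot.finish_job()
```

```text
35.84 F [7.71 0.53] z 125.01 f [-3.   0.1 13.1] t [-0.01  0.55 -0.  ] g 0.155
the job is handed in; nothing more can be done
```

The smaller block is seated in the cradle and released. The smaller gauge is down in the gap and still held at depth with the plate pushed back about 1.5 mm. I handed the job in at 35.8 s of the 72 s allowed.

- **Block:** It sits flat, with its top at about 90 mm and the top's tilt within the measurement noise. As the blade went in, the block slid about 0.7 mm back, to within about 1 mm of the cradle's back wall.
- **Gauge depth:** The plate began to give with the tip at about 37 mm, and I pushed about 7.3 mm further, which predicts 1.46 mm of give. The tip is now at about 30 mm.
- **Plate movement:** The wrist camera showed a shift of 1.35–1.6 mm, or up to about 1.9 mm if a small drift in that view is counted. The scene camera showed 1.3–1.5 mm.
- **Push and grip:** The push was steady at about 11–13 N, the gauge had not slipped in the grip, and the blade leaned less than 1°.
- **Checks that failed or disagreed:**
  - The top camera could not see the plate at the end because the arm was in the way.
  - About 2–3 N of sideways force remained on the tool, and I left it because the blade was nearly straight.
- **Other things:** I did not deliberately touch anything else and nothing looked moved in the last scene picture, though I did not measure the bystanders.

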